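# Seat the circuit board and snap the toggle clamp shut

## Robot

A 6-joint arm with a two-finger parallel gripper is mounted at the origin on the work surface. World frame = base frame: x ahead of the robot, y to its left, z up, the work surface at z = 0. Lengths are in m, angles in rad, forces in N, time in s.
With the tool pointing down it reaches from about 0.35 to 0.775 m from the base axis. Payload 7.3 kg.
Tool frame: the origin (TCP) lies at the very end of the fingers, on their centre line; the grasp point (between the pads) lies 19 mm behind it; z points along the fingers, y is the line along which they close (so a half turn about z gives the same grasp; the last joint's range is limited). The gripper opens to 92 mm and grips with 3 to 60 N. Pads are 19 mm wide; open, the fingers measure 130 mm over their backs; the gripper's body (75 mm by 190 mm) begins 47 mm behind the grasp point.
Start: joints at [-1.376, 0.342, 1.524, -0, 1.275, -0.146], TCP at [0.175, -0.495, 0.227] pointing down, gripper open.
Joint ranges: [-2.53, 2.53], [-0.77, 2.02], [0.04, 2.7], [-1, 4.14], [0.28, 2.66], [-3.11, 3.11]. Speed limits (rad/s): [2.57, 2.57, 3.14, 3.14, 3.14, 3.14].

## Interface

Orientations are given as [roll, pitch, yaw] about the fixed x, y, z axes, in that order (R = Rz(yaw) Ry(pitch) Rx(roll)).
In Python, from cell import robot gives the robot as it stands. The module is installed in compiled form; this text tells all that it offers.
- The arm moves only by the tool arm_command, never from a script. Its argument "moves" is a list of rows, each a list of 3 entries, a list of its own where there are three numbers: the shift along the tool's x, y, z in m, then the turn, a rotation vector about the tool's x, y, z in rad, then the finger opening in m, from 0 to 0.0918. In form: [[[dx, dy, dz], [ax, ay, az], claw], ...]. A call has exactly 5 rows; each row is the pose to reach, as a shift and turn from the pose commanded when the call began, along the tool's axes at that moment; what a row does not reach only later rows make up. A row lasts 1/10 s, in which the tool goes at most 50 mm and 8.59 degrees, less where a joint would pass 70% of its speed; a pose out of reach is approached as far as the arm can. A call with a gripper value outside its range is refused whole. The fingers move at their own pace and stop on an object; "squeeze" is the grip in N (left out, the last holds). Time passes only in rows, so rows that repeat a pose let the fingers close, or fill a call up. It gives the time, the measured TCP pose, the force, the opening and the grip force at its end, in the units of the state.
- robot.observe(): the state, without advancing time (a new reading comes with each control period).
- robot.read_camera(name): name is "scene" or "top"; returns the picture (420x560x3 uint8, red, green, blue); there is no depth.
- robot.camera_model(name): a dict with "fx", "fy", "cx", "cy" (pixels), "R" (3x3) and "t" (3): a world point X has camera coordinates R X + t. Camera axes: x right, y down, z forward; pixel columns grow to the right and rows downward; lengths in m; the calibration is good to about 2 mm. A picture is of the moment at which its call begins. camera_model takes no time and is no camera call.
- robot.hand_in(): hands the job in; it is judged then, once.
The state is a dict: "time": time; "qpos": joint angles; "qvel": joint speeds; "joint_efforts": joint torques, N m; "tool_pos": TCP position; "tool_rot": TCP orientation; "contact_force": force on the tool from outside, world axes, zero at the start; "torque": the same for the moment, N m; "opening": finger opening in m; "grip_force": force on a finger pad.
Only numpy, scipy, OpenCV 4.12 (cv2) and the standard library are available. Lean on these libraries where they do the work, as an engineer would, in place of code of your own. Each camera call takes 0.05 s, during which the arm holds its last target. There are 200 camera calls.

## Task

Push the black carrier with the green circuit board along its rails until it is fully home against the stop bar, then push the red clamp handle over its dead point so that it snaps into lock and the rubber foot holds the board down. Nothing needs gripping: do not lift or tip the carrier, do not close the clamp before the carrier is home, and leave the other things on the bench where they are.

Things in the scene. Friction and masses are not known exactly. Their poses are not given: they have to be found in the camera images.
- fixture: Aluminium fixture plate 235 x 112 x 14 mm fixed to the bench, with guide rails, stop bar and toggle clamp. Origin: on the bench (z = 0), under the centre of the carrier's home place. x axis: level, along the rails, the way the carrier is pushed home (60 to 115 degrees left of the robot's forward axis); y across; z up. Plate from x = -110 to +125 mm; the carrier slides on its top, 14 mm up.
- stop (a point): Middle of the dark steel stop bar's near face, fixture x = +41 mm, y = 0, 24 mm above the bench; bar 104 mm wide, 10 mm thick, top at 34 mm. Two blue guide rails run up to it from fixture x = -100 to +40 mm, 12 mm thick, inner faces at y = -40 and +40 mm, tops 30 mm above the bench.
- carrier: Loose black block 80 x 76 x 24 mm (x, y, z), 0.13 to 0.25 kg, a green circuit board on top (board's face 26 mm above the underside, parts up to 29). Lies between the rails with 2 mm play each side, axes along the fixture's, at first 30 to 58 mm short of home. Origin: centre of underside; home = over the fixture's origin (touches the stop 1 mm beyond). Slides freely, stays where it is left.
- push_face (a point): Centre of the carrier's near face, the face opposite the stop bar and the one to push: 40 mm from the carrier's origin towards its -x, 12 mm above its underside, 26 mm above the bench. The face is 76 mm wide and 24 mm high.
- foot: Black rubber foot, 16 mm across, sprung (gives 10 mm), on the steel clamp arm that is linked to the handle. Open: arm upright, up to 160 mm above the bench, foot at fixture x = 28 to 46 mm. As the handle closes it swings down towards fixture -x; locked, it presses the middle of the board with 2 to 3 N. The origin of its frame is on the clamp pivot.
- handle (a joint): Hinge of the clamp handle, rad; axis level, along fixture y. 0 = open: handle leans 40 degrees from upright to fixture +x, away from the board. Grows as it is pushed up and over to fixture -x. A spring, 1 N m per rad from the dead point at 0.55, pushes it back to 0 below that, and beyond it drives it by itself to the locked stop at 1.00 (17 degrees past upright). Takes 7 to 15 N at the knob.
- clamp_pivot (a point): Centre of the hinge axis of handle and clamp arm: fixture x = 75 mm, y = 0, 75 mm above the bench, between steel cheeks that stand at fixture x = 53 to 103 mm, y = -22 to +22 mm, up to 92 mm above the bench.
- handle_knob (a point): Centre of the red ball knob, 26 mm across, at the end of the red handle grip (18 mm thick), 105 mm from clamp_pivot. Open: 68 mm from the pivot towards fixture +x and 80 mm above it (155 mm above the bench). Locked: 31 mm to the -x side of the pivot, 100 mm above it. To be pushed on its outer side (fixture +x side).
- spool: Bystander: orange solder spool, 58 mm across, 34 mm high, standing beside the fixture at about fixture x = -20, y = +120 mm. Origin: centre of underside.
- case: Bystander: small grey case 62 x 42 x 26 mm with a red button, beside the fixture at about fixture x = +20, y = -120 mm. Origin: centre of underside.
- screwdriver: Bystander: screwdriver 170 mm long, lying on the bench to the robot's right. Origin near the middle of its underside.
- flux_bottle: Bystander: amber glass bottle, 40 mm across, 75 mm high, on the robot's left. Origin: centre of underside.
- multimeter: Bystander: yellow multimeter 150 x 75 x 42 mm lying on its back, on the robot's left. Origin: centre of underside.
- parts_tray: Bystander: blue divided parts tray 160 x 110 x 35 mm, on the robot's right. Origin: centre of underside.
There are look-alikes about, which are no part of the job. Of the things that look like the carrier, the middle-sized one is meant.

How it is judged:
On the way, in this order (a step that is already met when the one before it is completed fails the run):
1. the carrier is fully home against the stop while the clamp is still open (x of carrier in the frame of fixture between -0.003 and 0.004 m and y of carrier in the frame of fixture between -0.006 and 0.006 m and z of carrier in the frame of fixture between 0.01 and 0.018 m and angle between the x axis of carrier and the x axis of fixture, either way round below 0.06 rad and value of joint handle below 0.35 rad), for 0.2 s.
2. the handle has snapped into lock and the foot presses on the board (value of joint handle above 0.93 rad and contact force between foot and carrier above 1 N), for 0.2 s.
At the end, for the whole second after the job is handed in: The carrier is home (origin within 3 mm short of the fixture's origin along the rails, flat on the plate, straight within 0.06 rad), the handle is past 0.93 rad and at rest, and the rubber foot presses on the board or carrier with more than 1 N (all of step 2 and x of carrier in the frame of fixture between -0.003 and 0.004 m and y of carrier in the frame of fixture between -0.006 and 0.006 m and z of carrier in the frame of fixture between 0.01 and 0.018 m and angle between the x axis of carrier and the x axis of fixture, either way round below 0.06 rad and velocity of joint handle between -0.05 and 0.05 rad/s and linear speed of carrier below 0.01 m/s); the robot touches nothing.
It fails at once if the carrier is lifted 8 mm or more off the plate, or tipped by more than 0.15 rad (z of carrier in the frame of fixture above 0.022 m or angle between carrier's own z axis and vertical above 0.15 rad).
It fails at once if the clamp is thrown past its dead point while the carrier is not home (value of joint handle above 0.6 rad and x of carrier in the frame of fixture below -0.006 m).
It fails at once if a bystander is shifted by more than 15 mm (distance of any of spool, case, screwdriver, flux_bottle, multimeter, parts_tray from where it was at the start of the episode above 0.015 m).
It also fails if it takes over 53 s, if anything falls off the work surface, if the arm or the gripper's body presses on something with over 40 N, if the wrist force passes 120 N, or if a joint passes its speed limit or range.

## Working session

There is one attempt and no reset: what is moved stays moved. The work goes in short steps, Python scripts to look and compute and a tool call to move; the robot and the scene stay as the last step left them, time stands still between calls to the robot, and variables do not carry over. Pictures are saved under pics/ and viewed, at most 10 in all, crops included, and the job is handed in when it is done.

Besides the shell and the picture viewer there is one more tool, called after "Emit:" as name([rows], argument=value, ...), one row to a line, values as JSON. arm_command: Moves the arm, as the interface text tells. Its arguments: {"type":"object","properties":{"moves":{"type":"array"},"squeeze":{"type":"number"}},"required":["moves"]}

```bash
mkdir -p pics
python3 - <<'E'
from cell import robot
import cv2
for n in("scene","top"):
    cv2.imwrite(f"pics/{n}0.png",robot.read_camera(n)[:,:,::-1]); m=robot.camera_model(n); print(n,m)
print(robot.observe())
E
```

```text
scene {'fx': 427.8163747518956, 'fy': 427.8163747518956, 'cx': 284.11468514651284, 'cy': 212.2755659090172, 'R': array([[-6.51995348e-01,  7.58222623e-01,  7.21171640e-04],
       [ 6.16218331e-01,  5.30439622e-01, -5.82158721e-01],
       [-4.41788450e-01, -3.79120379e-01, -8.13074845e-01]]), 't': array([ 0.36354911, -0.23758368,  1.40396464])}
top {'fx': 498.6859405393779, 'fy': 498.6859405393779, 'cx': 272.8482832605279, 'cy': 206.59537202156025, 'R': array([[-0.03944994, -0.99920829, -0.00514767],
       [-0.97800839,  0.03966781, -0.20475851],
       [ 0.2048006 , -0.00304325, -0.97879899]]), 't': array([-0.03032274,  0.56272537,  1.4802482 ])}
{'time': 0.1, 'qpos': array([-1.37600675e+00,  3.42642753e-01,  1.52485575e+00,  4.63340720e-05,
        1.27540711e+00, -1.45961994e-01]), 'qvel': array([-0.00166128, -0.0026782 , -0.00261687,  0.00115751, -0.00145746,
        0.00061597]), 'joint_efforts': array([ 2.15919092e-03, -4.32000160e+01, -2.44696516e+01,  7.18163350e-02,
        5.25930163e-02, -4.50917128e-05]), 'tool_pos': array([ 0.17544075, -0.49446551,  0.22614275]), 'tool_rot': array([-3.14030009e+00, -2.34801909e-04,  3.40737897e-01]), 'contact_force': array([ 0.42490629,  0.26165907, -0.75779297]), 'torque': array([-0.02430194,  0.02424152,  0.01739434]), 'grip_force': 0.0, 'opening': 0.09195481051532087}
```

View pics/scene0.png

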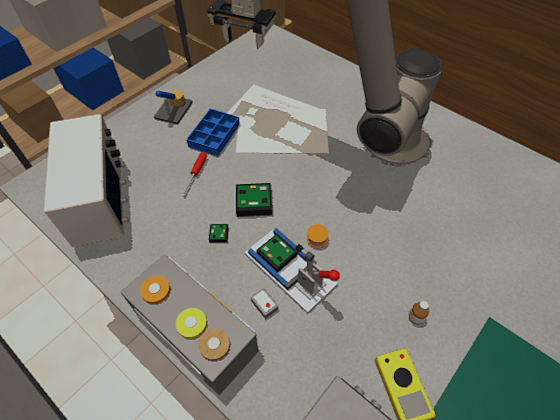

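View pics/top0.png

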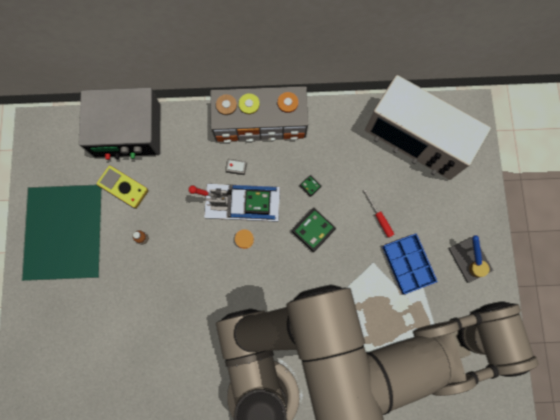

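Three carrier look-alikes in the top view: a large one at (314,230), a small one at (310,186), and one on the fixture at (257,202). The last is the middle-sized one and lies between the blue rails, so it fits. I'll confirm it in a crop and measure.

```bash
cat > h.py <<'E'
import numpy as np,cv2
from cell import robot
def ray(n,px):
    m=robot.camera_model(n);R=np.array(m['R']);t=np.array(m['t'])
    d=R.T@np.array([(px[0]-m['cx'])/m['fx'],(px[1]-m['cy'])/m['fy'],1]);return -R.T@t,d
def onz(n,px,z):
    o,d=ray(n,px);return o+d*(z-o[2])/d[2]
def tri(a,b):
    (o1,d1),(o2,d2)=ray("scene",a),ray("top",b)
    s=np.linalg.lstsq(np.c_[d1,-d2],o2-o1,rcond=None)[0]
    p,q=o1+s[0]*d1,o2+s[1]*d2;return (p+q)/2,np.linalg.norm(p-q)
def proj(n,X):
    m=robot.camera_model(n);c=np.array(m['R'])@X+np.array(m['t']);return [m['fx']*c[0]/c[2]+m['cx'],m['fy']*c[1]/c[2]+m['cy']]
def blobs(im,box,lo,hi,amin=15):
    x0,y0,x1,y1=box;h=cv2.cvtColor(im[y0:y1,x0:x1],cv2.COLOR_RGB2HSV)
    k=cv2.inRange(h,lo,hi);c=cv2.findContours(k,cv2.RETR_EXTERNAL,cv2.CHAIN_APPROX_NONE)[0]
    return [(cv2.contourArea(a),np.array(cv2.moments(a)['m10':] if 0 else a.reshape(-1,2).mean(0))+[x0,y0],cv2.minAreaRect(a+np.array([x0,y0],dtype=np.int32))) for a in c if cv2.contourArea(a)>=amin]
E
python3 - <<'E'
from h import *
T=cv2.imread("pics/top0.png")[:,:,::-1].copy();S=cv2.imread("pics/scene0.png")[:,:,::-1].copy()
bt,bs=(185,170,290,230),(240,220,350,315)
for n,im,b in(("top",T,bt),("scene",S,bs)):
    for nm,lo,hi,z in(("blue",(100,120,50),(125,255,255),.03),("green",(45,100,30),(85,255,255),.04),("red",(0,190,110),(8,255,255),.155)):
        for a,c,r in blobs(im,b,lo,hi):
            print(n,nm,a,c.round(1),np.round(r[1],1),onz(n,r[0],z).round(4), [onz(n,p,z)[:2].round(3).tolist() for p in cv2.boxPoints(r)])
c1=cv2.resize(T[170:230,185:290],None,fx=5,fy=5,interpolation=cv2.INTER_CUBIC)
c2=cv2.resize(S[215:315,235:350],None,fx=2.6,fy=3,interpolation=cv2.INTER_CUBIC)
o=np.zeros((600,525,3),np.uint8);o[:300]=c1;o[300:,:c2.shape[1]]=c2;cv2.imwrite("pics/crop.png",o[:,:,::-1])
E
```

```text
top blue 103.5 [252.2 215.6] [42.1  4.2] [0.5422 0.0132 0.03  ] [[0.542, 0.079], [0.555, 0.078], [0.543, -0.053], [0.53, -0.052]]
top blue 79.0 [254.  187.7] [ 3. 42.] [0.6311 0.0044 0.03  ] [[0.639, 0.071], [0.633, -0.062], [0.624, -0.062], [0.629, 0.071]]
top green 331.5 [257.2 200.6] [19. 22.] [ 0.5864 -0.004   0.04  ] [[0.618, 0.03], [0.616, -0.04], [0.555, -0.037], [0.557, 0.031]]
top red 48.0 [197.6 190.8] [16.7  5.4] [0.5978 0.1628 0.155 ] [[0.595, 0.188], [0.611, 0.186], [0.601, 0.138], [0.585, 0.14]]
scene blue 209.0 [267.6 266.5] [49.7  5.5] [0.6317 0.0082 0.03  ] [[0.633, -0.061], [0.618, -0.062], [0.63, 0.074], [0.645, 0.075]]
scene blue 82.5 [285.2 238.5] [28.3  3.8] [ 0.5386 -0.0121  0.03  ] [[0.541, -0.053], [0.529, -0.054], [0.537, 0.028], [0.548, 0.028]]
scene green 536.5 [276.3 250. ] [27.8 22.4] [ 0.585  -0.0036  0.04  ] [[0.613, -0.041], [0.548, -0.045], [0.557, 0.034], [0.62, 0.036]]
scene red 112.0 [328.7 273.8] [ 9. 19.] [0.6071 0.1717 0.155 ] [[0.612, 0.149], [0.584, 0.181], [0.602, 0.194], [0.629, 0.163]]
```

View pics/crop.png

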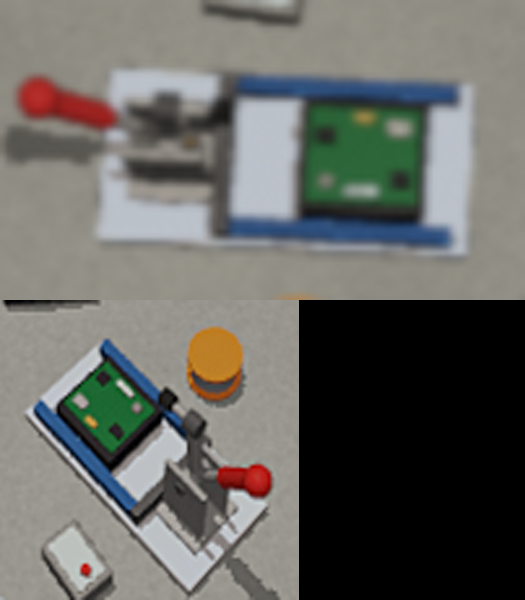

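The crop confirms it: the carrier on the fixture sits between the blue rails, with the stop bar at crop x≈225, the clamp to its left and the red knob at top px (192.6,189.6), scene px (334,275). Next I'll work out the fixture frame and the first moves.

```bash
cat >> h.py <<'E'
from scipy.spatial.transform import Rotation as Ro
YAW=np.deg2rad(85.4);U=np.array([np.cos(YAW),np.sin(YAW),0]);V=np.array([-U[1],U[0],0]);O=np.array([.589,.0388,0])
def go(fx,fy,z,s=None):
    s=s or robot.observe();R=Ro.from_euler('xyz',s['tool_rot']);G=Ro.from_euler('xyz',[np.pi,0,YAW])
    print('shift',R.inv().apply(O+fx*U+fy*V+[0,0,z]-s['tool_pos']).round(4),'turn',(R.inv()*G).as_rotvec().round(4))
def fix(p): d=np.array(p)-O;return np.round([d@U,d@V,d[2]],4)
E
python3 - <<'E'
from h import *
k,e=tri((334.2,275),(192.6,189.6));print("knob",k.round(4),e.round(4),fix(k))
for x,y in((110,70),(470,85),(465,255),(98,240)):print(fix(onz("top",(x/5+185-.4,y/5+170-.4),.014)))
for n,p in(("top",(257.2,200.6)),("scene",(276.3,250))):print("board",fix(onz(n,p,.04)))
go(-.115,0,.15)
E
```

```text
knob [0.6002 0.1804 0.154 ] 0.0032 [0.142  0.0002 0.154 ]
[ 0.1225 -0.0556  0.014 ]
[-0.1087 -0.0548  0.014 ]
[-0.1098  0.0558  0.014 ]
[0.1226 0.0554 0.014 ]
board [-0.0436 -0.0005  0.04  ]
board [-0.042   0.0003  0.04  ]
shift [ 0.521  -0.2593  0.0766] turn [-1.0000e-03 -1.0000e-03 -1.1498e+00]
```

Emit:
arm_command([
  [[0.04, -0.02, 0], [0, 0, -0.12], 0.02],
  [[0.08, -0.04, 0], [0, 0, -0.24], 0.02],
  [[0.12, -0.06, 0], [0, 0, -0.36], 0.02],
  [[0.16, -0.08, 0], [0, 0, -0.48], 0.02],
  [[0.2, -0.1, 0], [0, 0, -0.6], 0.02],
])

```text
time: 0.6
tool_pos: [0.3314, -0.3322, 0.2265]
tool_rot: [-3.141, -0.0, 0.945]
contact_force: [-0.3, -0.5, 0.3]
opening: 0.0566
grip_force: 0.0
```

```bash
python3 -c "
from h import *
go(-.115,0,.15)"
```

```text
shift [0.3532 0.0513 0.0766] turn [-3.000e-04 -2.000e-04 -5.452e-01]
```

Emit:
arm_command([
  [[0.045, 0.006, 0], [0, 0, -0.11], 0.02],
  [[0.09, 0.013, 0], [0, 0, -0.22], 0.02],
  [[0.135, 0.02, 0.01], [0, 0, -0.33], 0.02],
  [[0.18, 0.026, 0.02], [0, 0, -0.44], 0.02],
  [[0.225, 0.033, 0.03], [0, 0, -0.545], 0.02],
])

```text
time: 1.1
tool_pos: [0.4907, -0.1697, 0.1962]
tool_rot: [-3.141, 0.0, 1.49]
contact_force: [0.9, -0.3, 1.0]
opening: 0.0205
grip_force: 0.0
```

```bash
python3 -c "
from h import *
go(-.112,0,.1)"
```

```text
shift [0.1037 0.0813 0.0961] turn [-0.0003  0.0001 -0.0001]
```

Emit:
arm_command([
  [[0.025, 0.02, 0.02], [0, 0, 0], 0.02],
  [[0.05, 0.04, 0.04], [0, 0, 0], 0.02],
  [[0.08, 0.06, 0.07], [0, 0, 0], 0.02],
  [[0.104, 0.081, 0.096], [0, 0, 0], 0.02],
  [[0.104, 0.081, 0.096], [0, 0, 0], 0.02],
])

```text
time: 1.6
tool_pos: [0.5788, -0.0712, 0.0962]
tool_rot: [-3.135, -0.002, 1.489]
contact_force: [-0.0, 0.3, -0.5]
opening: 0.02
grip_force: 0.0
```

```bash
python3 -c "
from h import *
S=robot.read_camera('scene');T=robot.read_camera('top')
o=np.vstack([cv2.resize(S[170:300,220:360],(560,300)) ,cv2.resize(T[160:235,200:340],(560,300))]);cv2.imwrite('pics/near.png',o[:,:,::-1])
print(fix(robot.observe()['tool_pos']),robot.observe()['contact_force'])
go(-.110,0,.02)"
```

```text
[-0.1134  0.0011  0.0997] [ 0.13807985 -0.52006358 -0.29911415]
shift [0.0034 0.0013 0.0797] turn [-0.0024 -0.     -0.0032]
```

View pics/near.png

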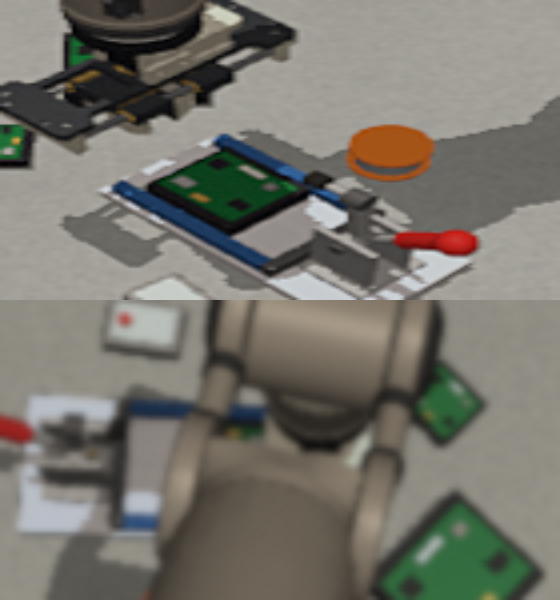

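The fingers hang over the near end of the plate, across the rails and clear of the carrier. Going down.

Emit:
arm_command([
  [[0.002, 0.001, 0.02], [0, 0, 0], 0.02],
  [[0.002, 0.001, 0.04], [0, 0, 0], 0.02],
  [[0.002, 0.001, 0.06], [0, 0, 0], 0.02],
  [[0.002, 0.001, 0.079], [0, 0, 0], 0.02],
  [[0.002, 0.001, 0.079], [0, 0, 0], 0.02],
])

```text
time: 2.2
tool_pos: [0.5789, -0.0737, 0.0208]
tool_rot: [-3.139, -0.0, 1.484]
contact_force: [-0.3, 0.2, -0.0]
opening: 0.02
grip_force: 0.0
```

Emit:
arm_command([
  [[0.006, 0, 0], [0, 0, 0], 0.02],
  [[0.012, 0, 0], [0, 0, 0], 0.02],
  [[0.018, 0, 0], [0, 0, 0], 0.02],
  [[0.022, 0, 0], [0, 0, 0], 0.02],
  [[0.026, 0, 0], [0, 0, 0], 0.02],
])

```text
time: 2.7
tool_pos: [0.5831, -0.0464, 0.0224]
tool_rot: [3.14, 0.0, 1.486]
contact_force: [-0.1, -1.1, 0.8]
opening: 0.0202
grip_force: 0.6
```

Emit:
arm_command([
  [[0.005, 0, 0], [0, 0, 0], 0.02],
  [[0.01, 0, 0], [0, 0, 0], 0.02],
  [[0.015, 0, 0], [0, 0, 0], 0.02],
  [[0.02, 0, 0], [0, 0, 0], 0.02],
  [[0.024, 0, 0], [0, 0, 0], 0.02],
])

```text
time: 3.2
tool_pos: [0.5847, -0.0224, 0.0217]
tool_rot: [-3.141, 0.0, 1.486]
contact_force: [-0.8, -1.6, 0.3]
opening: 0.0202
grip_force: 0.6
```

```bash
python3 -c "
from h import *
S=robot.read_camera('scene');cv2.imwrite('pics/push.png',cv2.resize(S[170:300,220:360],(560,520))[:,:,::-1])
print(fix(robot.observe()['tool_pos']),robot.observe()['contact_force'])
for a,c,r in blobs(S,(240,220,350,315),(45,100,30),(85,255,255)): print(a,fix(onz('scene',c,.04)),[fix(onz('scene',p,.04)) for p in cv2.boxPoints(r)])
go(-.05,0,.02)"
```

```text
[-0.0608 -0.0006  0.0216] [ 0.08519241 -0.12099009  0.40036483]
557.5 [-0.0095  0.0009  0.04  ] [array([-0.044 , -0.0293,  0.04  ]), array([-0.0496,  0.0361,  0.04  ]), array([0.0254, 0.0304, 0.04  ]), array([ 0.029 , -0.0329,  0.04  ])]
shift [ 0.0108 -0.0007  0.0016] turn [-0.0001 -0.0002 -0.0043]
```

View pics/push.png

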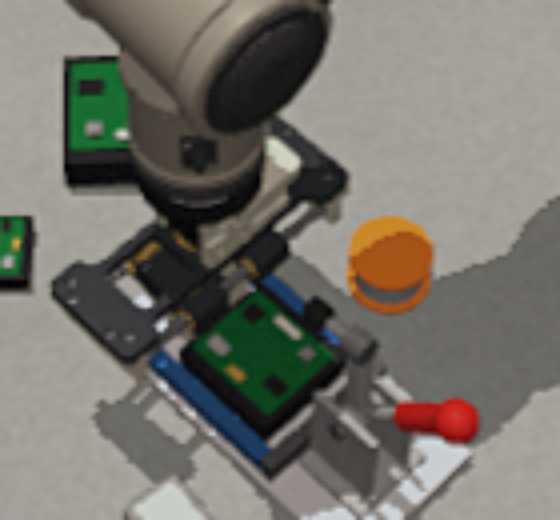

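The carrier is straight between the rails and about 10 mm short of home. I'll finish the push gently, watching the force.

Emit:
arm_command([
  [[0.003, 0, 0], [0, 0, 0], 0.02],
  [[0.006, 0, 0], [0, 0, 0], 0.02],
  [[0.008, 0, 0], [0, 0, 0], 0.02],
  [[0.009, 0, 0], [0, 0, 0], 0.02],
  [[0.01, 0, 0], [0, 0, 0], 0.02],
])

```text
time: 3.75
tool_pos: [0.5855, -0.0129, 0.0216]
tool_rot: [-3.141, 0.0, 1.486]
contact_force: [-0.9, -0.9, -0.5]
opening: 0.02
grip_force: 0.3
```

Emit:
arm_command([
  [[0.0005, 0, 0], [0, 0, 0], 0.02],
  [[0.001, 0, 0], [0, 0, 0], 0.02],
  [[0.001, 0, 0], [0, 0, 0], 0.02],
  [[0.0015, 0, 0], [0, 0, 0], 0.02],
  [[0.0015, 0, 0], [0, 0, 0], 0.02],
])

```text
time: 4.25
tool_pos: [0.5857, -0.0114, 0.0217]
tool_rot: [3.142, 0.0, 1.486]
contact_force: [0.2, -1.3, -0.8]
opening: 0.0199
grip_force: 0.2
```

Emit:
arm_command([
  [[0.0005, 0, 0], [0, 0, 0], 0.02],
  [[0.001, 0, 0], [0, 0, 0], 0.02],
  [[0.001, 0, 0], [0, 0, 0], 0.02],
  [[0.0015, 0, 0], [0, 0, 0], 0.02],
  [[0.0015, 0, 0], [0, 0, 0], 0.02],
])

```text
time: 4.75
tool_pos: [0.5856, -0.0113, 0.0217]
tool_rot: [-3.141, 0.002, 1.486]
contact_force: [-1.5, -7.7, 0.3]
opening: 0.0203
grip_force: 3.7
```

The push stalls at 7.7 N, so the carrier is against the stop. Next I back off, rise and go over the clamp to the outer side of the knob.

Emit:
arm_command([
  [[0, 0, 0], [0, 0, 0], 0.02],
  [[0, 0, 0], [0, 0, 0], 0.02],
  [[-0.01, 0, 0], [0, 0, 0], 0.02],
  [[-0.03, 0, 0], [0, 0, 0], 0.02],
  [[-0.03, 0, -0.03], [0, 0, 0], 0.02],
])

```text
time: 5.25
tool_pos: [0.5807, -0.0413, 0.0486]
tool_rot: [-3.134, -0.001, 1.484]
contact_force: [0.5, 0.2, 0.7]
opening: 0.0199
grip_force: 0.0
```

Emit:
arm_command([
  [[0, 0, -0.04], [0, 0, 0], 0],
  [[0, 0, -0.08], [0, 0, 0], 0],
  [[0, 0, -0.12], [0, 0, 0], 0],
  [[0, 0, -0.16], [0, 0, 0], 0],
  [[0, 0, -0.19], [0, 0, 0], 0],
])

```text
time: 5.75
tool_pos: [0.5837, -0.04, 0.2447]
tool_rot: [3.138, -0.0, 1.486]
contact_force: [0.7, 0.2, -0.4]
opening: 0.0009
grip_force: 0.0
```

```bash
python3 -c "
from h import *
S=robot.read_camera('scene');cv2.imwrite('pics/home.png',cv2.resize(S[170:300,220:360],(560,520))[:,:,::-1])
print(fix(robot.observe()['tool_pos']))
for a,c,r in blobs(S,(240,220,350,315),(45,100,30),(85,255,255)): print(a,fix(onz('scene',c,.04)))
go(.195,0,.24)"
```

```text
[-0.0791 -0.0029  0.2496]
512.5 [0.0018 0.0056 0.04  ]
shift [ 0.2741 -0.0043  0.0094] turn [ 0.011   0.0007 -0.0045]
```

View pics/home.png

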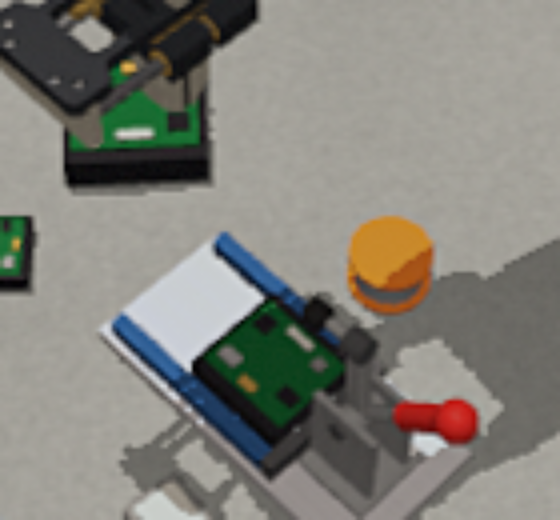

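The carrier sits against the stop bar, straight, and the clamp is open. Crossing over now.

Emit:
arm_command([
  [[0.045, 0, 0], [0, 0, 0], 0],
  [[0.09, 0, 0], [0, 0, 0], 0],
  [[0.135, -0.001, 0], [0, 0, 0], 0],
  [[0.18, -0.002, 0], [0, 0, 0], 0],
  [[0.225, -0.003, 0], [0, 0, 0], 0],
])

```text
time: 6.3
tool_pos: [0.5993, 0.1863, 0.2415]
tool_rot: [-3.142, -0.0, 1.486]
contact_force: [0.4, -0.8, -0.2]
opening: 0.0
grip_force: 0.0
```

Emit:
arm_command([
  [[0.03, 0, 0], [0, 0, 0], 0],
  [[0.055, 0, 0], [0, 0, 0], 0],
  [[0.055, 0, 0], [0, 0, 0], 0],
  [[0.055, 0, 0.03], [0, 0, 0], 0],
  [[0.055, 0, 0.06], [0, 0, 0], 0],
])

```text
time: 6.8
tool_pos: [0.6046, 0.2389, 0.1816]
tool_rot: [3.139, -0.001, 1.486]
contact_force: [0.1, 0.5, -0.9]
opening: 0.0002
grip_force: 0.0
```

```bash
python3 -c "
from h import *
print(fix(robot.observe()['tool_pos']))
go(.185,0,.145)"
```

```text
[0.2007 0.0005 0.1816]
shift [-0.0157  0.0005  0.0366] turn [ 0.0023 -0.0007 -0.0046]
```

Emit:
arm_command([
  [[0, 0, 0.018], [0, 0, 0], 0],
  [[0, 0, 0.036], [0, 0, 0], 0],
  [[0, 0, 0.036], [0, 0, 0], 0],
  [[-0.015, 0, 0.036], [0, 0, 0], 0],
  [[-0.03, 0, 0.036], [0, 0, 0], 0],
])

```text
time: 7.3
tool_pos: [0.602, 0.2082, 0.1469]
tool_rot: [3.14, -0.0, 1.486]
contact_force: [0.6, -0.1, -0.5]
opening: 0.0003
grip_force: 0.0
```

Emit:
arm_command([
  [[-0.005, 0, 0], [0, 0, 0], 0],
  [[-0.01, 0, 0], [0, 0, 0], 0],
  [[-0.015, 0, 0], [0, 0, 0], 0],
  [[-0.02, 0, 0], [0, 0, 0], 0],
  [[-0.025, 0, 0], [0, 0, 0], 0],
])

```text
time: 7.8
tool_pos: [0.6019, 0.1884, 0.1505]
tool_rot: [3.132, -0.009, 1.487]
contact_force: [0.6, 11.0, 8.1]
opening: 0.0007
grip_force: 6.0
```

Emit:
arm_command([
  [[-0.006, 0, 0], [0, 0, 0], 0],
  [[-0.012, 0, 0], [0, 0, 0], 0],
  [[-0.018, 0, 0], [0, 0, 0], 0],
  [[-0.024, 0, 0], [0, 0, 0], 0],
  [[-0.03, 0, 0], [0, 0, 0], 0],
])

```text
time: 8.3
tool_pos: [0.5967, 0.1536, 0.1459]
tool_rot: [-3.142, 0.001, 1.485]
contact_force: [-0.3, -0.7, -0.5]
opening: 0.0001
grip_force: 0.1
```

Emit:
arm_command([
  [[-0.005, 0, 0], [0, 0, 0], 0],
  [[-0.01, 0, 0], [0, 0, 0], 0],
  [[-0.015, 0, 0], [0, 0, 0], 0],
  [[-0.02, 0, 0], [0, 0, 0], 0],
  [[-0.02, 0, 0], [0, 0, 0], 0],
])

```text
time: 8.8
tool_pos: [0.5951, 0.1341, 0.1456]
tool_rot: [-3.141, 0.0, 1.485]
contact_force: [-0.6, -0.1, -0.0]
opening: 0.0004
grip_force: 0.0
```

```bash
python3 -c "
from h import *
S=robot.read_camera('scene');cv2.imwrite('pics/clamp.png',cv2.resize(S[170:300,220:360],(560,520))[:,:,::-1])
print(fix(robot.observe()['tool_pos']),robot.observe()['contact_force'])"
```

```text
[0.0958 0.0015 0.1457] [0.28030224 0.31493762 0.46208398]
```

View pics/clamp.png

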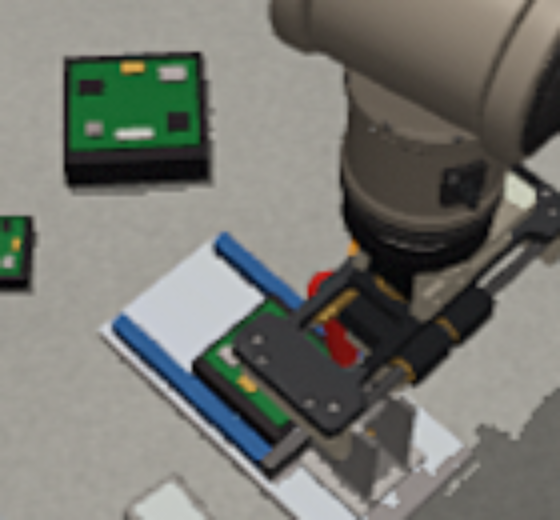

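The red handle has gone over to the board side and the tool feels no force, so the clamp seems to have snapped. I'll retreat outward and up, then check.

Emit:
arm_command([
  [[0.03, 0, 0], [0, 0, 0], 0],
  [[0.06, 0, 0], [0, 0, 0], 0],
  [[0.09, 0, 0], [0, 0, 0], 0],
  [[0.1, 0, -0.04], [0, 0, 0], 0],
  [[0.12, 0, -0.08], [0, 0, 0], 0],
])

```text
time: 9.35
tool_pos: [0.6045, 0.2548, 0.2252]
tool_rot: [-3.138, 0.002, 1.486]
contact_force: [0.9, -0.5, 1.6]
opening: 0.0003
grip_force: 0.0
```

Emit:
arm_command([
  [[0.02, 0, 0], [0, 0, 0], 0],
  [[0.04, 0, 0], [0, 0, 0], 0],
  [[0.04, 0, 0], [0, 0, 0], 0],
  [[0.04, 0, 0], [0, 0, 0], 0],
  [[0.04, 0, 0], [0, 0, 0], 0],
])

```text
time: 9.85
tool_pos: [0.6087, 0.2934, 0.2254]
tool_rot: [-3.141, 0.001, 1.485]
contact_force: [0.4, 0.2, -0.1]
opening: 0.0006
grip_force: 0.0
```

```bash
python3 -c "
from h import *
S=robot.read_camera('scene');cv2.imwrite('pics/done.png',cv2.resize(S[170:300,220:360],(560,520))[:,:,::-1])
print(proj('scene',O+.044*U+[0,0,.175]),[(a,c) for a,c,r in blobs(S,(240,200,350,315),(0,190,110),(8,255,255))])"
```

```text
[np.float64(301.7927288090821), np.float64(242.97853661076783)] [(38.0, array([305. , 254.5])), (66.0, array([302.14285714, 242.46428571]))]
```

View pics/done.png

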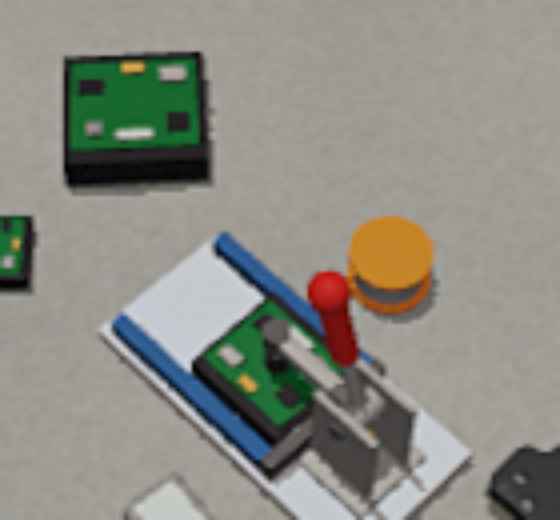

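The knob is at scene px (302,242.5), which matches the predicted locked position (301.8,243.0). The foot is on the middle of the board, the carrier is home and the tool is clear.

```bash
python3 -c "
from cell import robot
print(robot.hand_in())"
```

```text
the job is handed in; nothing more can be done
None
```

The carrier is home against the stop bar, the clamp is locked with its foot on the board, and the job is handed in at about 10 s; the hand-in returned no verdict.

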